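# Put the toolroom pieces on their shadow pads

### The arm

A 6-joint arm with a two-finger parallel gripper is mounted at the origin on the work surface. World frame = base frame: x ahead of the robot, y to its left, z up, the work surface at z = 0. Lengths are in m, angles in rad, forces in N, time in s.
With the tool pointing down it reaches from about 0.375 to 0.975 m from the base axis. Payload 3.8 kg.
Tool frame: the origin (TCP) lies between the finger pads; the fingertips stand 14 mm ahead of it and the grasp point (between the pads) lies 5 mm behind it; z points along the fingers, y is the line along which they close (so a half turn about z gives the same grasp; the last joint's range is limited). The gripper opens to 88 mm and grips with 3 to 60 N. Pads are 18 mm wide; open, the fingers measure 123 mm over their backs; the gripper's body (75 mm by 187 mm) begins 45 mm behind the grasp point.
Start: joints at [-1.353, 0.264, 1.604, -0, 1.274, -0.037], TCP at [0.17, -0.653, 0.253] pointing down, gripper open.
Joint ranges: [-2.63, 2.63], [-0.94, 2.18], [0.31, 2.57], [-1.31, 4.45], [0, 2.66], [-2.55, 2.55]. Speed limits (rad/s): [2.57, 2.57, 3.14, 3.14, 3.14, 3.14].

### API

Orientations are given as a unit quaternion [x, y, z, w].
In Python, from workcell import ctrl gives the robot as it stands. The module is installed in compiled form; this text tells all that it offers.
- The arm moves only by the shell command python3 -m pendant 'ROWS' [FORCE]. ROWS is JSON, a list of rows, each an object with "travel": the shift along the tool's x, y, z scaled (see below), a list of three; "turn": the turn, a rotation vector about the tool's x, y, z scaled (see below), a list of three; "fingers": the opening, from 0 (shut) to 1 (fully open). In form: [{"travel": [dx, dy, dz], "turn": [wx, wy, wz], "fingers": fingers}, ...]. A call has 1 to 20 rows; each row shifts and turns the commanded pose from where the row before left it, along the tool's axes as they then stand; what a row does not reach is not made up. The controller multiplies each number of a shift by 30 mm and each number of a turn by 8 degrees. A row lasts 1/8 s, in which the tool goes at most 62.5 mm and 10.7 degrees, less where a joint would pass 70% of its speed; a pose out of reach is approached as far as the arm can. A call with a number of a shift or a turn outside -1 to 1 is refused whole. A call with a gripper value outside its range is refused whole. The fingers move at their own pace and stop on an object; FORCE is the grip in N (left out, the last holds). Time passes only in rows, so rows that do not move let the fingers close. It gives the time, the measured TCP pose, the force, the opening and the grip force at its end, in the units of the state.
- ctrl.sense(): the state, without advancing time (a new reading comes with each control period).
- ctrl.grab_frame(name): name is "scene" or "side" or "wrist"; returns the picture (420x560x3 uint8, red, green, blue); there is no depth.
- ctrl.camera_model(name): a dict with "vfov" (degrees; the focal length in pixels is half the picture's height over the tangent of half this angle, whatever the lens; pixels are square), "cx", "cy" (the principal point, pixels), "dist_coeffs" ([k1, k2, p1, p2, k3] as OpenCV has them; the pictures are not rectified), "position" and "orientation" of the camera in the world. Camera axes: x right, y up, looking along -z (the intrinsics and any distortion apply to the point x, -y, -z); pixel columns grow to the right and rows downward; lengths in m; the calibration is good to about 2 mm. A picture is of the moment at which its call begins: read the wrist's pose just before it. camera_model takes no time and is no camera call; for the wrist camera it gives the pose at the moment of the call.
- ctrl.close_job(): hands the job in; it is judged then, once.
The state is a dict: "time_s": time; "qpos": joint angles; "qd": joint speeds; "tau": joint torques, N m; "position": TCP position; "eef_rot": TCP orientation; "ft_force": force on the tool from outside, world axes, zero at the start; "ft_torque": the same for the moment, N m; "gripper_width": finger opening in m; "finger_force": force on a finger pad.
Only numpy, scipy, OpenCV 4.12 (cv2) and the standard library are available. Lean on these libraries where they do the work, as an engineer would, in place of code of your own. Each camera call takes 0.05 s, during which the arm holds its last target. There are 200 camera calls.

### The job

Put each of the four loose steel toolroom pieces (long setup block, V-block, drill chuck, L-shaped angle plate) on the shadow pad whose painted silhouette has its shape, standing the same way up as now and turned so that it covers the silhouette. Set the pieces down gently rather than dropping them, and leave the amber jar standing where it is.

Things in the scene. Friction and masses are not known exactly. Their poses are not given: they have to be found in the camera images.
- block: Loose steel setup block with drilled holes, standing on its long narrow face: 76 mm long (x) by 25 mm thick (y) by 51 mm high (z), about 0.55 kg. Origin: centre of its underside. It fits its silhouette either way round (yaw or yaw + pi).
- vblock: Loose steel V-block with a V groove along the middle of its top, groove along x: 56 mm (x) by 46 mm (y) by 40 mm high (z); the groove is 30 mm wide and 15 mm deep, the sides at y = +-23 mm are plain and vertical. About 0.5 kg. Origin: centre of its underside. It fits its silhouette either way round (yaw or yaw + pi).
- chuck: Loose round steel drill chuck, standing upright on its flat back with the jaws up: cylinder 42 mm in diameter up to 40 mm high, then a cone narrowing to 24 mm at 56 mm, jaw tips to 60 mm. About 0.4 kg. Origin: centre of its underside; z up along its axis. Its yaw does not matter.
- angle: Loose steel angle plate, standing so that it is an L seen from above, 40 mm high, about 0.45 kg. Origin: at underside level, on the inside corner where the inner faces of the two legs meet. Each leg is 16 mm thick: one leg fills x from -16 to 44 mm, y from -16 to 0 mm; the other fills x from -16 to 0 mm, y from 0 to 44 mm. The space x > 0, y > 0 is open.
- pad_block: Fixed flat black rubber pad, 88 x 88 x 4 mm, with a yellow painted silhouette: a long rectangle 76 mm (x) by 25 mm (y), in the middle. Place for the setup block. Origin: centre of its underside, top 4 mm above; x runs along the rectangle.
- pad_vblock: Fixed flat black rubber pad, 88 x 88 x 4 mm, with a yellow painted silhouette: a stout rectangle 56 mm (x) by 46 mm (y), in the middle, with a thin black line along x marking the groove. Place for the V-block. Origin: centre of its underside, top 4 mm above; x runs along the groove line.
- pad_chuck: Fixed flat black rubber pad, 88 x 88 x 4 mm, with a yellow painted silhouette: a disc 42 mm in diameter, in the middle. Place for the drill chuck. Origin: centre of its underside, top 4 mm above.
- pad_angle: Fixed flat black rubber pad, 88 x 88 x 4 mm, with a yellow painted silhouette: an L, 60 x 60 mm over all, legs 16 mm wide, its overall square centred on the pad. Origin: centre of its underside, top 4 mm above; the L's inside corner is at x = y = -14 mm, one leg runs from it to +x, the other to +y, so the angle plate fits one way only: origin at (-14, -14) mm, axes along the pad's.
- jar: Closed amber glass jar, black cap, 52 mm in diameter, 75 mm high, standing loose among the pieces; leave it alone. Origin: centre of its underside. (Not listed: a small nut, bearing, socket and slug, each under 33 mm wide and 30 mm high, lie between the listed things; the equipment at the back and sides is outside the working area and at most 0.2 m high.)
Things that resemble listed ones, but are neither listed nor needed, are in the scene too. What is shaped like the angle but blue is not meant.

How it is judged:
At the end, for the whole second after the job is handed in: Each piece rests upright on its own pad, within 10 mm of the silhouette (angle plate: 10 mm along each pad axis, right way round), underside less than 4 mm above the pad; block, V-block and angle plate within 0.2 rad of the silhouette; jar upright within 30 mm of its start (horizontal distance between block and pad_block below 0.01 m and angle between the x axis of block and the x axis of pad_block, either way round below 0.2 rad and z of block in the frame of pad_block below 0.008 m and angle between each of block, vblock, chuck, angle's own z axis and vertical below 0.1 rad and linear speed of each of block, vblock, chuck, angle below 0.02 m/s and angular speed of each of block, vblock, chuck, angle below 0.2 rad/s and horizontal distance between vblock and pad_vblock below 0.01 m and angle between the x axis of vblock and the x axis of pad_vblock, either way round below 0.2 rad and z of vblock in the frame of pad_vblock below 0.008 m and horizontal distance between chuck and pad_chuck below 0.01 m and z of chuck in the frame of pad_chuck below 0.008 m and x of angle in the frame of pad_angle between -0.024 and -0.004 m and y of angle in the frame of pad_angle between -0.024 and -0.004 m and x of pad_angle in the frame of angle above 0 m and y of pad_angle in the frame of angle above 0 m and angle between the x axis of angle and the x axis of pad_angle, either way round below 0.2 rad and z of angle in the frame of pad_angle below 0.008 m and distance of jar from where it was at the start of the episode below 0.03 m and angle between jar's own z axis and vertical below 0.2 rad); the robot touches nothing.
It fails at once if the block is dropped or thrown down (faster than 0.5 m/s within 15 mm of the table) (linear speed of block above 0.5 m/s and height (world z) of block below 0.015 m).
It fails at once if the vblock is dropped or thrown down (faster than 0.5 m/s within 15 mm of the table) (linear speed of vblock above 0.5 m/s and height (world z) of vblock below 0.015 m).
It fails at once if the chuck is dropped or thrown down (faster than 0.5 m/s within 15 mm of the table) (linear speed of chuck above 0.5 m/s and height (world z) of chuck below 0.015 m).
It fails at once if the angle is dropped or thrown down (faster than 0.5 m/s within 15 mm of the table) (linear speed of angle above 0.5 m/s and height (world z) of angle below 0.015 m).
It fails at once if the jar is knocked over or pushed more than 30 mm (angle between jar's own z axis and vertical above 0.5 rad or distance of jar from where it was at the start of the episode above 0.03 m).
It also fails if it takes over 112 s, if anything falls off the work surface, if the arm or the gripper's body presses on something with over 40 N, if the wrist force passes 120 N, or if a joint passes its speed limit or range.

## Working session

There is one attempt and no reset: what is moved stays moved. The work goes in short steps, Python scripts to look and compute and a shell command to move; the robot and the scene stay as the last step left them, time stands still between calls to the robot, and variables do not carry over. Pictures are saved under pics/ and viewed, at most 17 in all, crops included, and the job is handed in when it is done.

```bash
mkdir -p pics; cat > h.py <<'E'
import numpy as np,cv2
from scipy.spatial.transform import Rotation as R
from workcell import ctrl
def K(m):
    f=210/np.tan(np.radians(m['vfov'])/2); return np.array([[f,0,m['cx']],[0,f,m['cy']],[0,0,1.]])
def grab(n,save=None):
    m=ctrl.camera_model(n); im=ctrl.grab_frame(n)
    if save: cv2.imwrite('pics/'+save,im[:,:,::-1])
    return im,m
def world(m,px,z):
    u=cv2.undistortPoints(np.array(px,float).reshape(-1,1,2),K(m),np.array(m['dist_coeffs'],float))[:,0]
    d=R.from_quat(m['orientation']).apply(np.c_[u[:,0],-u[:,1],-np.ones(len(u))]); p=np.array(m['position'])
    return p+d*((z-p[2])/d[:,2:3])
def pix(m,P):
    c=R.from_quat(m['orientation']).inv().apply(np.array(P,float).reshape(-1,3)-m['position'])*[1,-1,-1]
    return cv2.projectPoints(c,np.zeros(3),np.zeros(3),K(m),np.array(m['dist_coeffs'],float))[0][:,0]
E
python3 - <<'E'
from h import *
for n in ['scene','side','wrist']:
    im,m=grab(n,n+'0.png'); print(n,m)
print(ctrl.sense())
E
```

```text
scene {'vfov': 42.439517775067465, 'cx': 281.3214267853226, 'cy': 210.81016091873616, 'dist_coeffs': array([-0.10209679,  0.        ,  0.        ,  0.        ,  0.        ]), 'position': array([1.17062642, 0.5519069 , 1.10900738]), 'orientation': array([0.15006083, 0.29910063, 0.85344154, 0.3995724 ])}
side {'vfov': 57.887486430031124, 'cx': 274.1011688161836, 'cy': 210.48783218885887, 'dist_coeffs': array([0.00436583, 0.        , 0.        , 0.        , 0.        ]), 'position': array([0.19723842, 0.69098825, 0.46729068]), 'orientation': array([-0.09829295,  0.49282377,  0.84879433, -0.1643515 ])}
wrist {'vfov': 66.70253334420097, 'cx': 276.95599525653427, 'cy': 210.4609630533998, 'dist_coeffs': array([0.01871059, 0.        , 0.        , 0.        , 0.        ]), 'position': array([ 0.23418065, -0.63507968,  0.38292389]), 'orientation': array([-0.10179372,  0.08067204, -0.60582297,  0.78492585])}
{'time_s': 0.15, 'qpos': array([-1.35293977e+00,  2.64567580e-01,  1.60507933e+00,  2.78280253e-06,
        1.27368048e+00, -3.68719164e-02]), 'qd': array([-1.56105368e-03, -1.26520476e-03, -5.33044655e-03, -9.98389679e-05,
       -1.20074241e-03,  3.43667178e-04]), 'tau': array([ 4.47188231e-04, -5.02848387e+01, -3.57469404e+01,  7.29076448e-02,
        2.50462565e-02, -9.11073789e-05]), 'position': array([ 0.16999083, -0.65269558,  0.25167215]), 'eef_rot': array([ 9.91899813e-01,  1.27019718e-01, -7.70583668e-05, -8.63938655e-04]), 'ft_force': array([-0.68420272,  0.20013511,  0.09855358]), 'ft_torque': array([ 0.02310584, -0.00640193,  0.01246391]), 'finger_force': 0.0, 'gripper_width': 0.08797904355372842}
```

View pics/scene0.png

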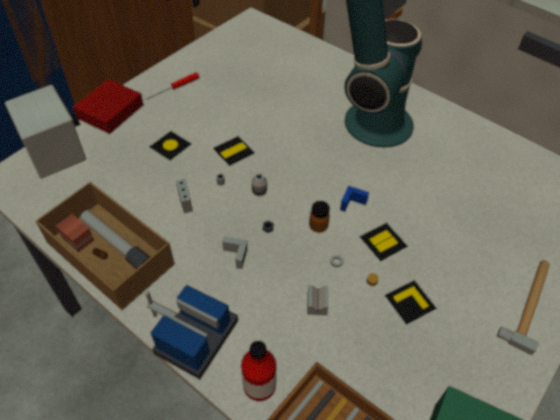

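View pics/side0.png

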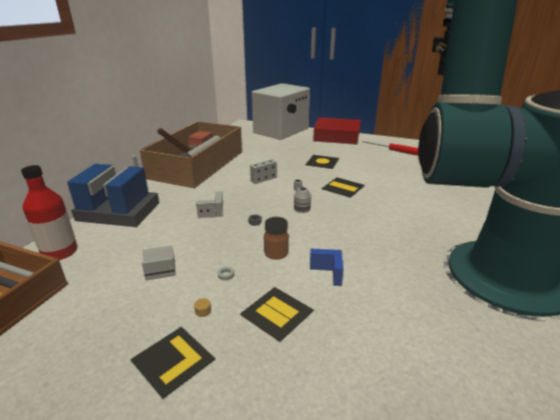

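View pics/wrist0.png

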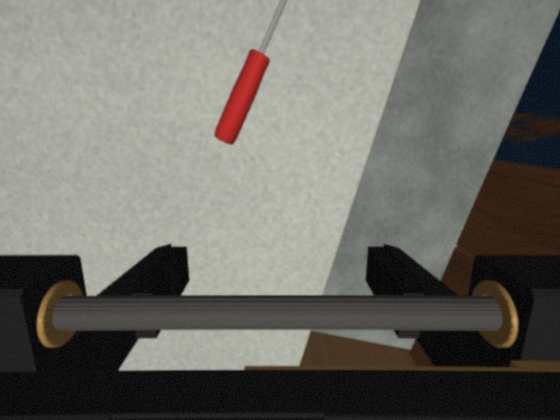

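The scene view shows the pads: chuck (170,145), block (234,150), V (384,241) and L (410,301). The pieces are the block (184,195), chuck (259,184), angle (236,247), V-block (317,299) and jar (319,215). The side view shows the same layout, and the wrist view only bare table and a screwdriver. I'll measure the pads and get rough piece positions.

```bash
cat > pads.py <<'E'
from h import *
def yellow(im,m,amin=40):
    hsv=cv2.cvtColor(im,cv2.COLOR_RGB2HSV)
    k=cv2.inRange(hsv,(22,150,110),(35,255,255)); k=cv2.morphologyEx(k,cv2.MORPH_CLOSE,np.ones((5,5)))
    out=[]
    for c in cv2.findContours(k,cv2.RETR_EXTERNAL,cv2.CHAIN_APPROX_NONE)[0]:
        if cv2.contourArea(c)<amin: continue
        w=world(m,c.reshape(-1,2),.004)[:,:2]; r=cv2.minAreaRect((w*1000).astype(np.float32))
        out.append((c.reshape(-1,2).mean(0).round(),np.round(r[0],1),np.round(r[1],1),round(r[2],1),w))
    return out
E
python3 - <<'E'
from pads import *
for n in ['scene','side']:
    im,m=grab(n)
    for o in yellow(im,m): print(n,*o[:4])
    if n=='scene': P=dict(block=(184,195),chuck=(259,188),angle=(236,248),vblock=(317,300),jar=(319,222))
    else: P=dict(block=(264,172),chuck=(302,203),angle=(210,206),vblock=(160,264),jar=(276,244))
    for k,p in P.items(): print(k,world(m,[p],.02).round(3)[0])
E
```

```text
scene [411. 297.] [479.5 400.1] [60.  60.4] 67.8
scene [383. 241.] [373.  255.3] [47.  56.8] 69.9
scene [233. 150.] [ 379.1 -256. ] [25.6 76.6] 76.4
scene [170. 144.] [ 483.3 -412.4] [37.8 41.2] 40.0
block [ 0.601 -0.228  0.02 ]
chuck [ 0.454 -0.092  0.02 ]
angle [ 0.639 -0.006  0.02 ]
vblock [0.627 0.234 0.02 ]
jar [0.442 0.101 0.02 ]
side [179. 360.] [479.9 397.8] [61.1 63. ] 66.9
side [277. 311.] [373.2 252.4] [48.1 58. ] 70.9
side [343. 186.] [ 379.3 -261.2] [30.6 77.4] 76.1
side [322. 160.] [ 482.6 -418.7] [42.4 42.1] 21.4
block [ 0.606 -0.234  0.02 ]
chuck [ 0.445 -0.096  0.02 ]
angle [0.648 0.001 0.02 ]
vblock [0.62  0.236 0.02 ]
jar [0.438 0.092 0.02 ]
```

```bash
cat >> h.py <<'E'
def yaw(): 
    x=R.from_quat(ctrl.sense()['eef_rot']).apply([1,0,0]); return np.degrees(np.arctan2(x[1],x[0]))
def togo(xyz,yw=None):
    s=ctrl.sense(); y0=yaw(); 
    t=0 if yw is None else (y0-yw)
    t=(t+90)%180-90
    y1=np.radians(y0-t)
    d=np.array(xyz)-s['position']
    fx=lambda a:[d[0]*np.cos(a)+d[1]*np.sin(a),d[0]*np.sin(a)-d[1]*np.cos(a),-d[2]]
    print('t %.2f yaw %.1f q6 %.2f'%(s['time_s'],y0,s['qpos'][5]),'turn units %.2f'%(t/8),'shift units before turn',np.round(np.array(fx(np.radians(y0)))/.03,2),'after turn',np.round(np.array(fx(y1))/.03,2))
E
python3 - <<'E'
from pads import *
m=ctrl.camera_model('wrist'); s=ctrl.sense()
o=world(m,[(280,0),(280,240),(0,120),(560,120)],0.02)-s['position']
a=np.radians(yaw()); print((o[:,:2]@np.array([[np.cos(a),np.sin(a)],[np.sin(a),-np.cos(a)]])).round(3))
for n in ['scene','side']:
    im,m=grab(n)
    for q in yellow(im,m):
        if q[2][0]>58:
            k=np.zeros((420,560),np.uint8); 
            w=(q[4]*1000).astype(np.float32); M=cv2.moments(w.reshape(-1,1,2)); c=np.array([M['m10'],M['m01']])/M['m00']; d=c-q[1]
            print('angle yaw',np.degrees(np.arctan2(d[1],d[0]))-225,d)
togo([.50,-.12,.42],14.6)
E
```

```text
[[ 0.187  0.001]
 [-0.067  0.002]
 [ 0.071 -0.302]
 [ 0.071  0.303]]
angle yaw -383.5787238834512 [-12.37115856  -4.85350422]
angle yaw -383.05290464677915 [-12.29372227  -4.9537866 ]
t 0.35 yaw 14.6 q6 -0.04 turn units 0.00 shift units before turn [ 15.12 -14.42  -5.59] after turn [ 15.12 -14.42  -5.59]
```

```bash
r='x'; python3 -m pendant '[{"travel":[0.75,-0.93,-0.29],"turn":[0,0,0],"fingers":1},{"travel":[0.75,-0.93,-0.29],"turn":[0,0,0],"fingers":1},{"travel":[0.75,-0.93,-0.29],"turn":[0,0,0],"fingers":1},{"travel":[0.75,-0.93,-0.29],"turn":[0,0,0],"fingers":1},{"travel":[0.75,-0.93,-0.29],"turn":[0,0,0],"fingers":1},{"travel":[0.75,-0.93,-0.29],"turn":[0,0,0],"fingers":1},{"travel":[0.75,-0.93,-0.29],"turn":[0,0,0],"fingers":1},{"travel":[0.75,-0.93,-0.29],"turn":[0,0,0],"fingers":1},{"travel":[0.75,-0.93,-0.29],"turn":[0,0,0],"fingers":1},{"travel":[0.75,-0.93,-0.29],"turn":[0,0,0],"fingers":1},{"travel":[0.75,-0.93,-0.29],"turn":[0,0,0],"fingers":1},{"travel":[0.75,-0.93,-0.29],"turn":[0,0,0],"fingers":1},{"travel":[0.75,-0.93,-0.29],"turn":[0,0,0],"fingers":1},{"travel":[0.75,-0.93,-0.29],"turn":[0,0,0],"fingers":1},{"travel":[0.75,-0.93,-0.29],"turn":[0,0,0],"fingers":1},{"travel":[0.75,-0.93,-0.29],"turn":[0,0,0],"fingers":1},{"travel":[0.75,-0.93,-0.29],"turn":[0,0,0],"fingers":1},{"travel":[0.75,-0.93,-0.29],"turn":[0,0,0],"fingers":1},{"travel":[0,0,0],"turn":[0,0,0],"fingers":1},{"travel":[0,0,0],"turn":[0,0,0],"fingers":1}]'
python3 -c "
from h import *
im,m=grab('wrist','w1.png'); np.save('w1.npy',im); import pickle; pickle.dump(m,open('w1.pkl','wb'))
print(ctrl.sense()['position'])"
```

```text
time_s: 2.85
position: [0.4352, -0.0654, 0.4091]
eef_rot: [0.992, 0.127, -0.0, 0.0]
ft_force: [0.6, -0.5, -0.2]
gripper_width: 0.0885
finger_force: 0.0
[ 0.43504387 -0.06570676  0.4089672 ]
```

View pics/w1.png

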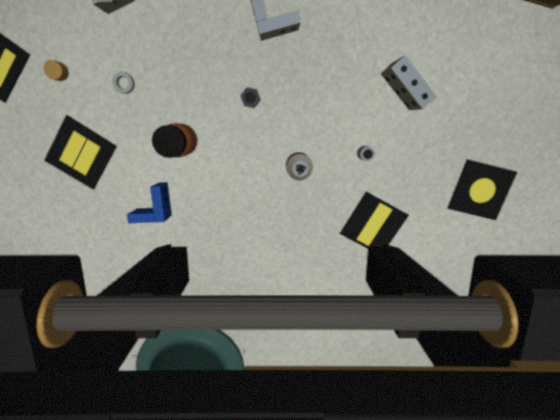

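The wrist view shows the block at (408,83), chuck (299,166), angle (275,20, cut off at the top), jar (173,140) and the blue decoy (152,205). Next I'll zoom in on the block, chuck and angle.

```bash
python3 -c "
import cv2,numpy as np
i=np.load('w1.npy')[:,:,::-1]
f=lambda x,y:cv2.resize(i[y:y+90,x:x+90],(360,360),interpolation=cv2.INTER_CUBIC)
cv2.imwrite('pics/c1.png',np.hstack([f(365,40),f(235,0)]))"
```

```text
(no output)
```

View pics/c1.png

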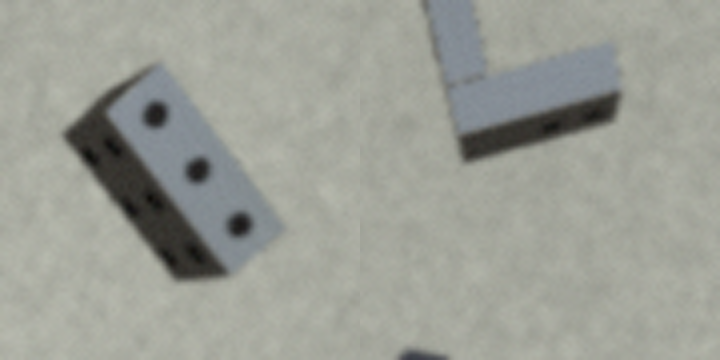

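```bash
python3 -c "
from h import *
import pickle; m=pickle.load(open('w1.pkl','rb'))
b=np.array([(107,110),(158,64),(285,230),(232,275)])/4+[364.6,39.6]
w=world(m,b,.051)[:,:2]*1000; print(w.round(1),w.mean(0),cv2.minAreaRect(w.astype(np.float32)))
a=(np.array([(486,75),(461,135),(618,93),(611,44)])-[360,0])/4+[234.6,-.4]
w=world(m,a,.04)[:,:2]*1000; print(w.round(1)); d=w[2]-w[1]; print('leg dir',np.degrees(np.arctan2(d[1],d[0])),np.hypot(*d))
d=w[0]-w[1]; print('diag',np.degrees(np.arctan2(d[1],d[0])),np.hypot(*d))
im=np.load('w1.npy')
print('chuck',world(m,[(299.5,168)],.06).round(4),pix(m,[[.45,-.093,0],[.45,-.093,.06]]))
print('jar cap',world(m,[(169,140)],.075).round(4))
"
```

```text
[[ 616.  -183.2]
 [ 634.2 -195.2]
 [ 594.3 -258.8]
 [ 575.2 -246.2]] [ 604.92531464 -220.8595466 ] ((605.1361694335938, -221.00624084472656), (75.24034118652344, 22.90375328063965), 57.07488250732422)
[[633.5   3.7]
 [613.3   7.7]
 [639.8 -42.2]
 [653.6 -35.8]]
leg dir -61.96924419445979 56.488882589541184
diag -11.064206101781465 20.65105750463522
chuck [[ 0.4476 -0.0957  0.06  ]] [[295.94703792 161.60459507]
 [298.20672687 166.0133571 ]]
jar cap [[0.4403 0.0962 0.075 ]]
```

```bash
python3 -m pendant '[{"travel":[0.6,0.92,0.5],"turn":[0,0,0],"fingers":1},{"travel":[0.6,0.92,0.5],"turn":[0,0,0],"fingers":1},{"travel":[0.6,0.92,0.5],"turn":[0,0,0],"fingers":1},{"travel":[0.6,0.92,0.5],"turn":[0,0,0],"fingers":1},{"travel":[0.6,0.92,0.5],"turn":[0,0,0],"fingers":1},{"travel":[0.6,0.92,0.5],"turn":[0,0,0],"fingers":1},{"travel":[0.6,0.92,0.5],"turn":[0,0,0],"fingers":1},{"travel":[0,0,0.47],"turn":[0,0,-0.9],"fingers":1},{"travel":[0,0,0.47],"turn":[0,0,-0.9],"fingers":1},{"travel":[0,0,0.47],"turn":[0,0,-0.9],"fingers":1},{"travel":[0,0,0.47],"turn":[0,0,-0.9],"fingers":1},{"travel":[0,0,0.47],"turn":[0,0,-0.9],"fingers":1},{"travel":[0,0,0.47],"turn":[0,0,-0.9],"fingers":1},{"travel":[0,0,0],"turn":[0,0,0],"fingers":1},{"travel":[0,0,0],"turn":[0,0,0],"fingers":1}]'
cat > look.py <<'E'
# usage: look.py name z expected_x expected_y : bluish/bright top-face mask near expectation
import sys
from h import *
name,z,ex,ey=sys.argv[1],*map(float,sys.argv[2:5])
im,m=grab('wrist',name+'.png')
f=im.astype(int); g=cv2.GaussianBlur(im,(5,5),0).astype(int)
k=((g[:,:,2]-g[:,:,0]>8)&(g.sum(2)>240)).astype(np.uint8)*255
k=cv2.morphologyEx(k,cv2.MORPH_CLOSE,np.ones((7,7)))
n,l,st,ce=cv2.connectedComponentsWithStats(k)
for i in range(1,n):
    if st[i,4]<300: continue
    c=max(cv2.findContours((l==i).astype(np.uint8),cv2.RETR_EXTERNAL,cv2.CHAIN_APPROX_NONE)[0],key=len).reshape(-1,2)
    w=world(m,c,z)[:,:2]*1000; r=cv2.minAreaRect(w.astype(np.float32))
    print(ce[i].round(),'c',np.round(r[0],1),'size',np.round(r[1],1),'ang',round(r[2],1))
togo([ex,ey,.15])
E
python3 look.py w2 .051 .605 -.221
```

```text
time_s: 4.78
position: [0.6058, -0.2213, 0.22]
eef_rot: [0.876, 0.482, 0.0, 0.0]
ft_force: [-0.2, 1.0, 0.4]
gripper_width: 0.0881
finger_force: 0.0
[499.  55.] c [ 831.7 -225.7] size [115.7   5.2] ang 89.3
[278. 192.] c [ 606.3 -220.9] size [70.9 21.8] ang 58.2
t 4.83 yaw 57.7 q6 0.18 turn units 0.00 shift units before turn [-0.02 -0.04  2.35] after turn [-0.02 -0.04  2.35]
```

View pics/w2.png

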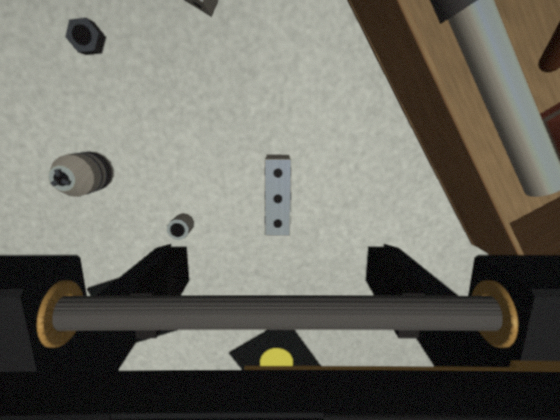

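The close view shows the block top centred at (278,192), aligned with the jaws and with free space around it. I'll grasp it.

```bash
python3 -m pendant '[{"travel":[0,0,1],"turn":[0,0,0],"fingers":1},{"travel":[0,0,1],"turn":[0,0,0],"fingers":1},{"travel":[0,0,1],"turn":[0,0,0],"fingers":1},{"travel":[0,0,1],"turn":[0,0,0],"fingers":1},{"travel":[0,0,1],"turn":[0,0,0],"fingers":1},{"travel":[0,0,0.8],"turn":[0,0,0],"fingers":1},{"travel":[0,0,0.5],"turn":[0,0,0],"fingers":1},{"travel":[0,0,0.2],"turn":[0,0,0],"fingers":1},{"travel":[0,0,0],"turn":[0,0,0],"fingers":1},{"travel":[0,0,0],"turn":[0,0,0],"fingers":0.2},{"travel":[0,0,0],"turn":[0,0,0],"fingers":0.2},{"travel":[0,0,0],"turn":[0,0,0],"fingers":0.2},{"travel":[0,0,0],"turn":[0,0,0],"fingers":0.2},{"travel":[0,0,0],"turn":[0,0,0],"fingers":0.2}]' 45
python3 -m pendant '[{"travel":[0,0,0],"turn":[0,0,0],"fingers":0},{"travel":[0,0,0],"turn":[0,0,0],"fingers":0},{"travel":[0,0,0],"turn":[0,0,0],"fingers":0}]'
python3 -c "
from h import *
togo([.379,-.257,.1],-13.6)"
```

```text
time_s: 6.58
position: [0.6061, -0.2203, 0.0248]
eef_rot: [0.875, 0.483, 0.0, 0.0]
ft_force: [-0.9, -0.1, 0.2]
gripper_width: 0.0402
finger_force: 0.0
time_s: 6.95
position: [0.6063, -0.2204, 0.0247]
eef_rot: [0.875, 0.483, 0.0, 0.0]
ft_force: [1.2, 0.3, -1.4]
gripper_width: 0.0249
finger_force: 45.0
t 6.95 yaw 57.8 q6 0.17 turn units 8.93 shift units before turn [-5.07 -5.76 -2.51] after turn [-7.08  2.97 -2.51]
```

```bash
python3 -m pendant '[{"travel":[0,0,-0.5],"turn":[0,0,0],"fingers":0},{"travel":[0,0,-1],"turn":[0,0,0],"fingers":0},{"travel":[0,0,-1],"turn":[0,0,0],"fingers":0},{"travel":[0,0,0],"turn":[0,0,0.99],"fingers":0},{"travel":[0,0,0],"turn":[0,0,0.99],"fingers":0},{"travel":[0,0,0],"turn":[0,0,0.99],"fingers":0},{"travel":[0,0,0],"turn":[0,0,0.99],"fingers":0},{"travel":[0,0,0],"turn":[0,0,0.99],"fingers":0},{"travel":[0,0,0],"turn":[0,0,0.99],"fingers":0},{"travel":[0,0,0],"turn":[0,0,0.99],"fingers":0},{"travel":[0,0,0],"turn":[0,0,0.99],"fingers":0},{"travel":[0,0,0],"turn":[0,0,0.99],"fingers":0},{"travel":[-0.9,0.37,0],"turn":[0,0,0],"fingers":0},{"travel":[-0.9,0.37,0],"turn":[0,0,0],"fingers":0},{"travel":[-0.9,0.37,0],"turn":[0,0,0],"fingers":0},{"travel":[-0.9,0.37,0],"turn":[0,0,0],"fingers":0},{"travel":[-0.9,0.37,0],"turn":[0,0,0],"fingers":0},{"travel":[-0.9,0.37,0],"turn":[0,0,0],"fingers":0},{"travel":[-0.9,0.37,0],"turn":[0,0,0],"fingers":0},{"travel":[-0.78,0.37,0],"turn":[0,0,0],"fingers":0}]'
python3 -m pendant '[{"travel":[0,0,0],"turn":[0,0,0],"fingers":0},{"travel":[0,0,0],"turn":[0,0,0],"fingers":0}]'
python3 - <<'E'
from pads import *
im,m=grab('wrist','w3.png'); togo([.379,-.257,.029],-13.6)
for o in yellow(im,m): print(*o[:4])
E
```

```text
time_s: 9.45
position: [0.3771, -0.2566, 0.0997]
eef_rot: [0.993, -0.117, -0.001, -0.0]
ft_force: [-0.3, 0.1, -5.2]
gripper_width: 0.0247
finger_force: 45.0
time_s: 9.7
position: [0.3792, -0.2572, 0.1001]
eef_rot: [0.993, -0.118, 0.0, 0.0]
ft_force: [0.7, 0.2, -5.3]
gripper_width: 0.0248
finger_force: 45.0
t 9.75 yaw -13.5 q6 1.16 turn units 0.02 shift units before turn [-0.02 -0.01  2.37] after turn [-0.02 -0.01  2.37]
[492.  15.] [ 473.6 -417.1] [26.  22.2] 75.7
```

View pics/w3.png

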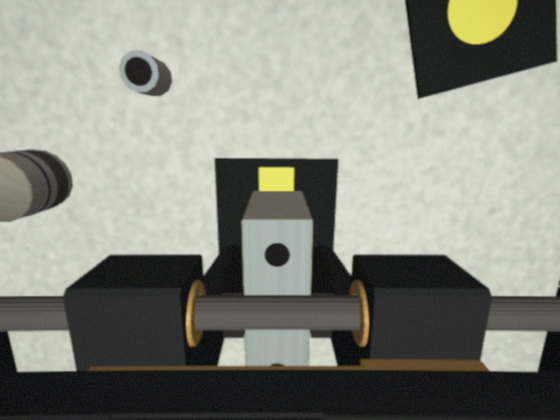

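The held block (top centre column 277) lines up with its pad (columns 216–338) and the yellow end (259–295, row 167).

```bash
python3 - <<'E'
from h import *
m=ctrl.camera_model('wrist'); s=ctrl.sense(); a=np.radians(yaw())
o=(world(m,[(277,167),(259,167),(295,167),(216,159),(338,159)],.004)-s['position'])[:,:2]@np.array([[np.cos(a),np.sin(a)],[np.sin(a),-np.cos(a)]])
print((o*1000).round(1)); 
# block front top edge
print(((world(m,[(277,219)],.026+.1)-s['position'])[:,:2]@np.array([[np.cos(a),np.sin(a)],[np.sin(a),-np.cos(a)]])*1000).round(1))
E
```

```text
[[ 37.3  -1.4]
 [ 37.3 -14.2]
 [ 37.3  11.4]
 [ 42.9 -44.6]
 [ 43.   41.7]]
[[34.7 -1.3]]
```

```bash
python3 -m pendant '[{"travel":[0.07,0,0.6],"turn":[0,0,0],"fingers":0},{"travel":[0,0,0.6],"turn":[0,0,0],"fingers":0},{"travel":[0,0,0.5],"turn":[0,0,0],"fingers":0},{"travel":[0,0,0.35],"turn":[0,0,0],"fingers":0},{"travel":[0,0,0.2],"turn":[0,0,0],"fingers":0},{"travel":[0,0,0.12],"turn":[0,0,0],"fingers":0},{"travel":[0,0,0],"turn":[0,0,0],"fingers":0},{"travel":[0,0,0],"turn":[0,0,0],"fingers":0}]'
python3 -m pendant '[{"travel":[0,0,0],"turn":[0,0,0],"fingers":0.5},{"travel":[0,0,0],"turn":[0,0,0],"fingers":1},{"travel":[0,0,0],"turn":[0,0,0],"fingers":1},{"travel":[0,0,-0.3],"turn":[0,0,0],"fingers":1},{"travel":[0,0,-1],"turn":[0,0,0],"fingers":1},{"travel":[0,0,-1],"turn":[0,0,0],"fingers":1},{"travel":[0,0,-1],"turn":[0,0,0],"fingers":1},{"travel":[0,0,-1],"turn":[0,0,0],"fingers":1},{"travel":[0,0,0],"turn":[0,0,0],"fingers":1}]'
python3 - <<'E'
from h import *
togo([.447,-.095,.16])
E
python3 look.py w4 .051 .447 -.095
```

```text
time_s: 10.75
position: [0.3812, -0.258, 0.029]
eef_rot: [0.993, -0.117, 0.0, 0.0]
ft_force: [-0.2, 0.0, -4.2]
gripper_width: 0.0246
finger_force: 45.0
time_s: 11.88
position: [0.3828, -0.2591, 0.1608]
eef_rot: [0.993, -0.117, 0.003, 0.002]
ft_force: [0.0, -0.6, 1.3]
gripper_width: 0.0879
finger_force: 0.0
t 11.88 yaw -13.5 q6 1.16 turn units 0.00 shift units before turn [ 0.81 -5.82  0.03] after turn [ 0.81 -5.82  0.03]
[276. 196.] c [ 393.2 -259.4] size [21.3 41.4] ang 75.9
t 11.93 yaw -13.5 q6 1.16 turn units 0.00 shift units before turn [ 0.85 -5.8   0.3 ] after turn [ 0.85 -5.8   0.3 ]
```

```bash
python3 -m pendant '[{"travel":[0.12,-0.83,0],"turn":[0,0,0],"fingers":1},{"travel":[0.12,-0.83,0],"turn":[0,0,0],"fingers":1},{"travel":[0.12,-0.83,0],"turn":[0,0,0],"fingers":1},{"travel":[0.12,-0.83,0],"turn":[0,0,0],"fingers":1},{"travel":[0.12,-0.83,0],"turn":[0,0,0],"fingers":1},{"travel":[0.12,-0.83,0],"turn":[0,0,0],"fingers":1},{"travel":[0.1,-0.83,0],"turn":[0,0,0],"fingers":1},{"travel":[0,0,0],"turn":[0,0,0],"fingers":1},{"travel":[0,0,0],"turn":[0,0,0],"fingers":1}]'
python3 - <<'E'
from h import *
im,m=grab('wrist','w5.png'); togo([.447,-.095,.022])
for p in ([.447,-.095,.06],[.447,-.095,0]): print(pix(m,p).round())
E
```

```text
time_s: 13.05
position: [0.4446, -0.094, 0.1565]
eef_rot: [0.993, -0.117, -0.001, 0.0]
ft_force: [-0.8, 0.1, -0.0]
gripper_width: 0.0881
finger_force: 0.0
t 13.10 yaw -13.5 q6 1.54 turn units 0.00 shift units before turn [0.08 0.01 4.49] after turn [0.08 0.01 4.49]
[[279. 213.]]
[[279. 196.]]
```

View pics/w5.png

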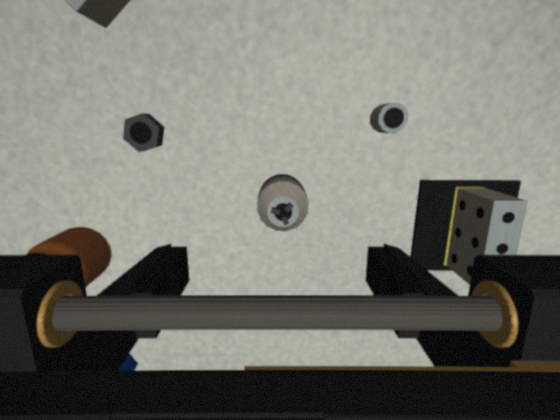

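The chuck's jaw centre is at (284,212), about 3.5 mm right of where I expected it. The block stands on its pad at (490,235). I'll grasp the chuck.

```bash
python3 -m pendant '[{"travel":[0.09,0.12,0.7],"turn":[0,0,0],"fingers":1},{"travel":[0,0,1],"turn":[0,0,0],"fingers":1},{"travel":[0,0,1],"turn":[0,0,0],"fingers":1},{"travel":[0,0,1],"turn":[0,0,0],"fingers":1},{"travel":[0,0,0.5],"turn":[0,0,0],"fingers":1},{"travel":[0,0,0.28],"turn":[0,0,0],"fingers":1},{"travel":[0,0,0],"turn":[0,0,0],"fingers":1},{"travel":[0,0,0],"turn":[0,0,0],"fingers":0.3},{"travel":[0,0,0],"turn":[0,0,0],"fingers":0.3},{"travel":[0,0,0],"turn":[0,0,0],"fingers":0.3},{"travel":[0,0,0],"turn":[0,0,0],"fingers":0.3},{"travel":[0,0,0],"turn":[0,0,0],"fingers":0},{"travel":[0,0,0],"turn":[0,0,0],"fingers":0}]' 45
python3 -c "
from h import *
togo([.483,-.416,.16])"
```

```text
time_s: 14.72
position: [0.4473, -0.0982, 0.0233]
eef_rot: [0.993, -0.117, 0.0, 0.0]
ft_force: [-0.7, -1.6, 1.9]
gripper_width: 0.0409
finger_force: 45.0
t 14.72 yaw -13.5 q6 1.54 turn units 0.00 shift units before turn [ 3.63 10.03 -4.56] after turn [ 3.63 10.03 -4.56]
```

```bash
python3 -m pendant '[{"travel":[0,0,-0.5],"turn":[0,0,0],"fingers":0},{"travel":[0,0,-1],"turn":[0,0,0],"fingers":0},{"travel":[0,0,-1],"turn":[0,0,0],"fingers":0},{"travel":[0,0,-0.5],"turn":[0,0,0],"fingers":0},{"travel":[0.33,0.91,0],"turn":[0,0,0],"fingers":0},{"travel":[0.33,0.91,0],"turn":[0,0,0],"fingers":0},{"travel":[0.33,0.91,0],"turn":[0,0,0],"fingers":0},{"travel":[0.33,0.91,0],"turn":[0,0,0],"fingers":0},{"travel":[0.33,0.91,0],"turn":[0,0,0],"fingers":0},{"travel":[0.33,0.91,0],"turn":[0,0,0],"fingers":0},{"travel":[0.33,0.91,0],"turn":[0,0,0],"fingers":0},{"travel":[0.33,0.91,0],"turn":[0,0,0],"fingers":0},{"travel":[0.33,0.91,0],"turn":[0,0,0],"fingers":0},{"travel":[0.33,0.91,0],"turn":[0,0,0],"fingers":0},{"travel":[0.33,0.91,0],"turn":[0,0,0],"fingers":0},{"travel":[0,0,0],"turn":[0,0,0],"fingers":0},{"travel":[0,0,0],"turn":[0,0,0],"fingers":0}]'
python3 - <<'E'
from h import *
im,m=grab('wrist','w6.png'); togo([.483,-.416,.0273])
k=(im.sum(2)<120).astype(np.uint8); k[240:]=0
# pad far edge: dark region rows/cols
ys,xs=np.nonzero(k[:200,180:400]); print('pad rows',ys.min(),'cols',xs.min()+180,xs.max()+180)
E
```

```text
time_s: 16.85
position: [0.4824, -0.4144, 0.1122]
eef_rot: [0.993, -0.118, -0.001, -0.001]
ft_force: [-0.1, 0.2, -5.0]
gripper_width: 0.0412
finger_force: 45.0
t 16.90 yaw -13.5 q6 1.06 turn units 0.00 shift units before turn [0.03 0.05 2.83] after turn [0.03 0.05 2.83]
pad rows 145 cols 208 329
```

View pics/w6.png

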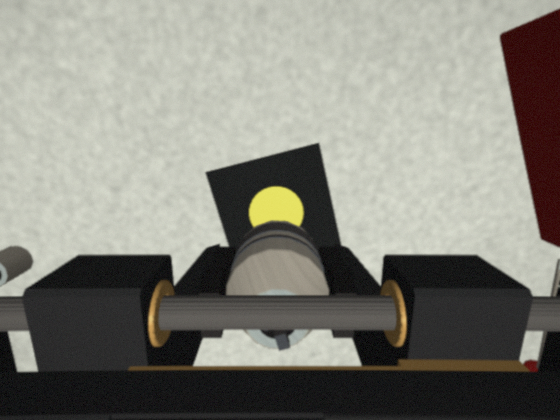

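The disc's far edge is at row 186 and its centre column is 276; the chuck is at column 277. The red box is well clear.

```bash
python3 - <<'E'
from h import *
m=ctrl.camera_model('wrist'); s=ctrl.sense(); a=np.radians(yaw())
o=(world(m,[(276.5,186),(249,212),(304,212)],.004)-s['position'])[:,:2]@np.array([[np.cos(a),np.sin(a)],[np.sin(a),-np.cos(a)]])
print((o*1000).round(1),'disc x',o[0,0]*1000-21)
E
python3 -m pendant '[{"travel":[0.02,0,0.8],"turn":[0,0,0],"fingers":0},{"travel":[0,0,0.7],"turn":[0,0,0],"fingers":0},{"travel":[0,0,0.6],"turn":[0,0,0],"fingers":0},{"travel":[0,0,0.35],"turn":[0,0,0],"fingers":0},{"travel":[0,0,0.2],"turn":[0,0,0],"fingers":0},{"travel":[0,0,0.1],"turn":[0,0,0],"fingers":0},{"travel":[0,0,0],"turn":[0,0,0],"fingers":0},{"travel":[0,0,0],"turn":[0,0,0],"fingers":0}]'
```

```text
[[ 21.   -2. ]
 [  0.4 -23.4]
 [  0.5  19.5]] disc x -0.0012867733436578987
time_s: 17.9
position: [0.4841, -0.416, 0.0314]
eef_rot: [0.993, -0.117, 0.0, 0.0]
ft_force: [-0.0, -0.1, -5.1]
gripper_width: 0.0406
finger_force: 45.0
```

```bash
python3 -m pendant '[{"travel":[0,0,0.08],"turn":[0,0,0],"fingers":0},{"travel":[0,0,0.06],"turn":[0,0,0],"fingers":0},{"travel":[0,0,0],"turn":[0,0,0],"fingers":0}]'
python3 -m pendant '[{"travel":[0,0,0],"turn":[0,0,0],"fingers":0.6},{"travel":[0,0,0],"turn":[0,0,0],"fingers":1},{"travel":[0,0,0],"turn":[0,0,0],"fingers":1},{"travel":[0,0,-0.3],"turn":[0,0,0],"fingers":1},{"travel":[0,0,-1],"turn":[0,0,0],"fingers":1},{"travel":[0,0,-1],"turn":[0,0,0],"fingers":1},{"travel":[0,0,-1],"turn":[0,0,0],"fingers":1},{"travel":[0,0,-1],"turn":[0,0,0],"fingers":1},{"travel":[0,0,-1],"turn":[0,0,0],"fingers":1},{"travel":[0,0,0],"turn":[0,0,0],"fingers":1}]'
python3 -c "
from h import *
togo([.64,.0,.22],-62)"
```

```text
time_s: 18.27
position: [0.4839, -0.4158, 0.0274]
eef_rot: [0.993, -0.117, 0.0, 0.0]
ft_force: [-1.8, 1.3, 1.6]
gripper_width: 0.0405
finger_force: 45.0
time_s: 19.52
position: [0.4854, -0.4172, 0.1895]
eef_rot: [0.993, -0.117, 0.003, 0.002]
ft_force: [-0.0, -1.3, -0.2]
gripper_width: 0.0884
finger_force: 0.0
t 19.52 yaw -13.5 q6 1.06 turn units 6.06 shift units before turn [  1.77 -14.72  -1.02] after turn [ -9.86 -11.08  -1.02]
```

```bash
python3 -m pendant '[{"travel":[0.07,-0.98,0],"turn":[0,0,0],"fingers":1},{"travel":[0.07,-0.98,0],"turn":[0,0,0],"fingers":1},{"travel":[0.07,-0.98,0],"turn":[0,0,0],"fingers":1},{"travel":[0.07,-0.98,0],"turn":[0,0,0],"fingers":1},{"travel":[0.07,-0.98,0],"turn":[0,0,0],"fingers":1},{"travel":[0.07,-0.98,0],"turn":[0,0,0],"fingers":1},{"travel":[0.07,-0.98,0],"turn":[0,0,0],"fingers":1},{"travel":[0.07,-0.98,0],"turn":[0,0,0],"fingers":1},{"travel":[0.07,-0.98,0],"turn":[0,0,0],"fingers":1},{"travel":[0.07,-0.98,0],"turn":[0,0,0],"fingers":1},{"travel":[0.07,-0.98,0],"turn":[0,0,0],"fingers":1},{"travel":[0.07,-0.98,0],"turn":[0,0,0],"fingers":1},{"travel":[0.07,-0.98,0],"turn":[0,0,0],"fingers":1},{"travel":[0.07,-0.98,0],"turn":[0,0,0],"fingers":1},{"travel":[0.07,-0.98,0],"turn":[0,0,0],"fingers":1}]'
python3 -m pendant '[{"travel":[0,0,0],"turn":[0,0,-0.87],"fingers":1},{"travel":[0,0,0],"turn":[0,0,-0.87],"fingers":1},{"travel":[0,0,0],"turn":[0,0,-0.87],"fingers":1},{"travel":[0,0,0],"turn":[0,0,-0.87],"fingers":1},{"travel":[0,0,0],"turn":[0,0,-0.87],"fingers":1},{"travel":[0,0,0],"turn":[0,0,-0.87],"fingers":1},{"travel":[0,0,0],"turn":[0,0,0],"fingers":1},{"travel":[0,0,0],"turn":[0,0,0],"fingers":1}]'
python3 look.py w7 .04 .641 .017
```

```text
time_s: 21.4
position: [0.6164, 0.0069, 0.1836]
eef_rot: [0.993, -0.117, -0.001, 0.0]
ft_force: [-0.0, -0.1, -0.5]
gripper_width: 0.0882
finger_force: 0.0
time_s: 22.4
position: [0.6167, 0.0059, 0.1845]
eef_rot: [0.97, 0.243, -0.001, -0.0]
ft_force: [0.2, -0.5, -0.2]
gripper_width: 0.0881
finger_force: 0.0
[296. 178.] c [654.   -3.1] size [55.4 57.2] ang 28.1
t 22.45 yaw 28.2 q6 1.05 turn units 0.00 shift units before turn [0.89 0.06 1.16] after turn [0.89 0.06 1.16]
```

View pics/w7.png

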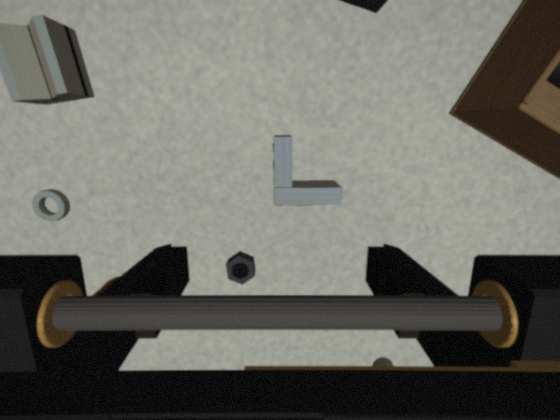

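The angle plate's top is at (296,178), with one leg along tool +x and the other along +y. The nut at (240,267) is clear of the fingers. I'll grip the leg that runs up the image.

```bash
python3 -m pendant '[{"travel":[0.46,0.06,0.5],"turn":[0,0,0],"fingers":1},{"travel":[0.46,0.06,0.7],"turn":[0,0,0],"fingers":1},{"travel":[0,0,1],"turn":[0,0,0],"fingers":1},{"travel":[0,0,1],"turn":[0,0,0],"fingers":1},{"travel":[0,0,1],"turn":[0,0,0],"fingers":1},{"travel":[0,0,0.7],"turn":[0,0,0],"fingers":1},{"travel":[0,0,0.35],"turn":[0,0,0],"fingers":1},{"travel":[0,0,0.17],"turn":[0,0,0],"fingers":1},{"travel":[0,0,0],"turn":[0,0,0],"fingers":1},{"travel":[0,0,0],"turn":[0,0,0],"fingers":0.3},{"travel":[0,0,0],"turn":[0,0,0],"fingers":0.3},{"travel":[0,0,0],"turn":[0,0,0],"fingers":0.3},{"travel":[0,0,0],"turn":[0,0,0],"fingers":0.1},{"travel":[0,0,0],"turn":[0,0,0],"fingers":0.1},{"travel":[0,0,0],"turn":[0,0,0],"fingers":0},{"travel":[0,0,0],"turn":[0,0,0],"fingers":0},{"travel":[0,0,0],"turn":[0,0,0],"fingers":0}]' 50
python3 - <<'E'
from h import *
s=ctrl.sense()
a=np.radians(-22.7); x=np.array([np.cos(a),np.sin(a)]); y=np.array([-x[1],x[0]])
o=np.array([.4797,.399])-.014*x-.014*y
# offset of grasp in angle frame, as measured
b=np.radians(-61.9); X=np.array([np.cos(b),np.sin(b)]); Y=np.array([-X[1],X[0]])
d=s['position'][:2]-[.635,.0027]; gx,gy=d@X,d@Y; print('grasp in angle',gx,gy)
gx=-.008
g=o+gx*x+gy*y; print(g); togo([*g,.16],67.3)
E
```

```text
time_s: 24.58
position: [0.6433, 0.0157, 0.0229]
eef_rot: [0.97, 0.244, 0.0, 0.0]
ft_force: [0.9, -0.3, 0.1]
gripper_width: 0.0157
finger_force: 50.0
grasp in angle -0.00754709507508595 0.013418887623279049
[0.45917991 0.40695383]
t 24.57 yaw 28.3 q6 1.06 turn units -4.88 shift units before turn [  0.78 -14.39  -4.57] after turn [  9.66 -10.69  -4.57]
```

```bash
python3 -m pendant '[{"travel":[0,0,-0.5],"turn":[0,0,0],"fingers":0},{"travel":[0,0,-1],"turn":[0,0,0],"fingers":0},{"travel":[0,0,-1],"turn":[0,0,0],"fingers":0},{"travel":[0,0,-0.9],"turn":[0,0,0],"fingers":0},{"travel":[0.05,-0.96,0],"turn":[0,0,0],"fingers":0},{"travel":[0.05,-0.96,0],"turn":[0,0,0],"fingers":0},{"travel":[0.05,-0.96,0],"turn":[0,0,0],"fingers":0},{"travel":[0.05,-0.96,0],"turn":[0,0,0],"fingers":0},{"travel":[0.05,-0.96,0],"turn":[0,0,0],"fingers":0},{"travel":[0.05,-0.96,0],"turn":[0,0,0],"fingers":0},{"travel":[0.05,-0.96,0],"turn":[0,0,0],"fingers":0},{"travel":[0.05,-0.96,0],"turn":[0,0,0],"fingers":0},{"travel":[0.05,-0.96,0],"turn":[0,0,0],"fingers":0},{"travel":[0.05,-0.96,0],"turn":[0,0,0],"fingers":0},{"travel":[0.05,-0.96,0],"turn":[0,0,0],"fingers":0},{"travel":[0.05,-0.96,0],"turn":[0,0,0],"fingers":0},{"travel":[0.05,-0.96,0],"turn":[0,0,0],"fingers":0},{"travel":[0.05,-0.96,0],"turn":[0,0,0],"fingers":0},{"travel":[0.05,-0.96,0],"turn":[0,0,0],"fingers":0}]'
python3 -m pendant '[{"travel":[0,0,0],"turn":[0,0,-0.98],"fingers":0},{"travel":[0,0,0],"turn":[0,0,-0.98],"fingers":0},{"travel":[0,0,0],"turn":[0,0,-0.98],"fingers":0},{"travel":[0,0,0],"turn":[0,0,-0.98],"fingers":0},{"travel":[0,0,0],"turn":[0,0,-0.97],"fingers":0},{"travel":[0,0,0],"turn":[0,0,0],"fingers":0},{"travel":[0,0,0],"turn":[0,0,0],"fingers":0}]'
python3 - <<'E'
from h import *
im,m=grab('wrist','w8.png'); togo([.4592,.407,.0269],67.3)
E
```

```text
time_s: 26.95
position: [0.4572, 0.4073, 0.1248]
eef_rot: [0.97, 0.244, -0.001, 0.0]
ft_force: [0.6, -0.1, -5.5]
gripper_width: 0.0157
finger_force: 50.0
time_s: 27.82
position: [0.4579, 0.4067, 0.1248]
eef_rot: [0.833, 0.554, -0.0, -0.0]
ft_force: [-0.3, 0.1, -5.3]
gripper_width: 0.0153
finger_force: 50.0
t 27.88 yaw 67.3 q6 1.08 turn units -0.00 shift units before turn [0.02 0.03 3.27] after turn [0.02 0.03 3.27]
```

View pics/w8.png

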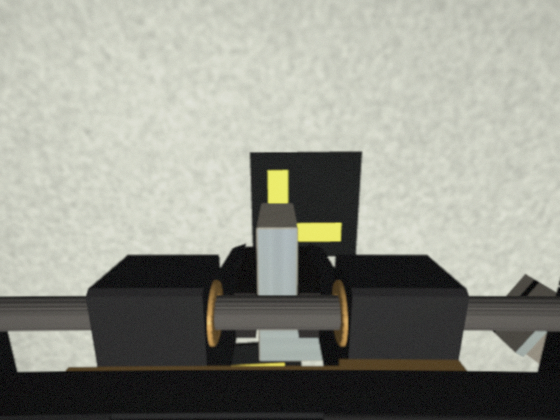

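The held leg (columns 257–297) is centred over the yellow leg (267–288, tip at row 170), and the side leg's yellow is at (297–341, 223–242). I'll check the numbers.

```bash
python3 - <<'E'
from h import *
m=ctrl.camera_model('wrist'); s=ctrl.sense(); a=np.radians(yaw())
M=np.array([[np.cos(a),np.sin(a)],[np.sin(a),-np.cos(a)]])
f=lambda p,z:(((world(m,p,z)-s['position'])[:,:2]@M)*1000).round(1)
print('yellow tip, L/R, side leg end and front/back edge',f([(277.5,170),(267,185),(288,185),(341,232),(320,223),(320,242)],.004).tolist())
print('held leg tip, L,R top',f([(277,226),(257,226),(297,226)],s['position'][2]-.0229+.04).tolist())
print('expected: tip x',44-13.4,'y -8..8')
E
```

```text
yellow tip, L/R, side leg end and front/back edge [[33.3, 0.0], [21.2, -8.3], [21.2, 8.5], [-18.4, 53.0], [-10.5, 35.2], [-27.2, 35.8]]
held leg tip, L,R top [[30.8, -0.3], [30.8, -7.8], [30.8, 7.2]]
expected: tip x 30.6 y -8..8
```

```bash
python3 -m pendant '[{"travel":[0.09,0.01,0.8],"turn":[0,0,0],"fingers":0},{"travel":[0,0,0.8],"turn":[0,0,0],"fingers":0},{"travel":[0,0,0.7],"turn":[0,0,0],"fingers":0},{"travel":[0,0,0.5],"turn":[0,0,0],"fingers":0},{"travel":[0,0,0.27],"turn":[0,0,0],"fingers":0},{"travel":[0,0,0.12],"turn":[0,0,0],"fingers":0},{"travel":[0,0,0.06],"turn":[0,0,0],"fingers":0},{"travel":[0,0,0],"turn":[0,0,0],"fingers":0},{"travel":[0,0,0],"turn":[0,0,0],"fingers":0}]'
```

```text
time_s: 29.0
position: [0.46, 0.4096, 0.028]
eef_rot: [0.832, 0.555, 0.001, -0.0]
ft_force: [-0.6, 0.6, -5.8]
gripper_width: 0.0158
finger_force: 50.0
```

```bash
python3 -m pendant '[{"travel":[0,0,0.05],"turn":[0,0,0],"fingers":0},{"travel":[0,0,0],"turn":[0,0,0],"fingers":0},{"travel":[0,0,0],"turn":[0,0,0],"fingers":0.4},{"travel":[0,0,0],"turn":[0,0,0],"fingers":0.8},{"travel":[0,0,0],"turn":[0,0,0],"fingers":0.8},{"travel":[0,0,-0.3],"turn":[0,0,0],"fingers":1},{"travel":[0,0,-1],"turn":[0,0,0],"fingers":1},{"travel":[0,0,-1],"turn":[0,0,0],"fingers":1},{"travel":[0,0,-1],"turn":[0,0,0],"fingers":1},{"travel":[0,0,-1],"turn":[0,0,0],"fingers":1},{"travel":[0,0,-1],"turn":[0,0,0],"fingers":1},{"travel":[0,0,0],"turn":[0,0,0],"fingers":1},{"travel":[0,0,0],"turn":[0,0,0],"fingers":1}]'
python3 -c "
from h import *
togo([.60,.22,.2],10)
im,m=grab('scene'); im2=cv2.resize(im[270:320,290:345],(550,500),interpolation=cv2.INTER_CUBIC); cv2.imwrite('pics/v.png',im2[:,:,::-1])"
```

```text
time_s: 30.62
position: [0.4592, 0.409, 0.1842]
eef_rot: [0.832, 0.555, -0.0, 0.0]
ft_force: [0.4, -0.4, -0.6]
gripper_width: 0.0884
finger_force: 0.0
t 30.62 yaw 67.4 q6 1.08 turn units 7.17 shift units before turn [-4.01  6.75 -0.53] after turn [ 3.53  7.02 -0.53]
```

View pics/v.png

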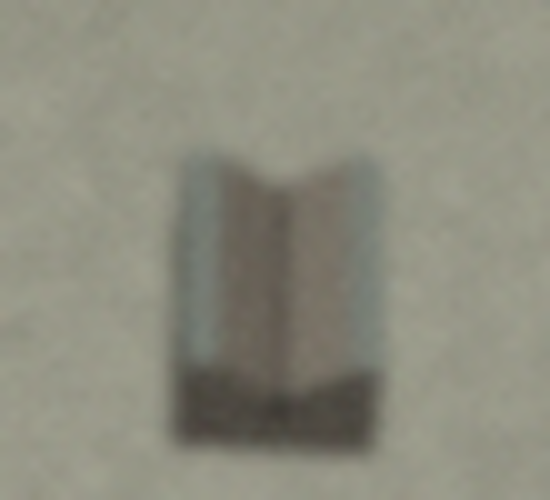

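The V-block's top corners in this crop are (190,155), (385,155), (382,370) and (178,370), with the groove vertical in the image.

```bash
python3 -c "
from h import *
m=ctrl.camera_model('scene')
w=world(m,np.array([(188,155),(385,155),(382,370),(178,370)])/10+[289.6,269.6],.04)[:,:2]*1000; print(w.round(1),w.mean(0),cv2.minAreaRect(w.astype(np.float32)))
d=w[3]-w[0]; e=w[2]-w[1]; print(np.degrees(np.arctan2(d[1],d[0])),np.degrees(np.arctan2(e[1],e[0])))
"
```

```text
[[618.1 201.2]
 [588.9 236. ]
 [634.5 268.8]
 [663.8 233.7]] [626.3268216  234.92020508] ((626.3665771484375, 234.8472137451172), (59.401119232177734, 45.61839294433594), 35.793434143066406)
35.45656164090789 35.793426610698475
```

```bash
python3 -m pendant '[{"travel":[-0.4,0.92,0],"turn":[0,0,0],"fingers":1},{"travel":[-0.4,0.92,0],"turn":[0,0,0],"fingers":1},{"travel":[-0.4,0.92,0],"turn":[0,0,0],"fingers":1},{"travel":[-0.4,0.92,0],"turn":[0,0,0],"fingers":1},{"travel":[-0.4,0.92,0],"turn":[0,0,0],"fingers":1},{"travel":[-0.4,0.92,0],"turn":[0,0,0],"fingers":1},{"travel":[-0.4,0.92,0],"turn":[0,0,0],"fingers":1},{"travel":[-0.4,0.92,0],"turn":[0,0,0],"fingers":1},{"travel":[0,0,0],"turn":[0,0,0.98],"fingers":1},{"travel":[0,0,0],"turn":[0,0,0.98],"fingers":1},{"travel":[0,0,0],"turn":[0,0,0.98],"fingers":1},{"travel":[0,0,0],"turn":[0,0,0.98],"fingers":1},{"travel":[0,0,0],"turn":[0,0,0],"fingers":1},{"travel":[0,0,0],"turn":[0,0,0],"fingers":1}]'
python3 look.py w9 .04 .626 .235
```

```text
time_s: 32.42
position: [0.626, 0.2356, 0.1836]
eef_rot: [0.951, 0.31, -0.001, 0.0]
ft_force: [-0.1, -0.2, -0.6]
gripper_width: 0.0882
finger_force: 0.0
t 32.48 yaw 36.1 q6 1.26 turn units 0.00 shift units before turn [-0.02  0.02  1.13] after turn [-0.02  0.02  1.13]
```

View pics/w9.png

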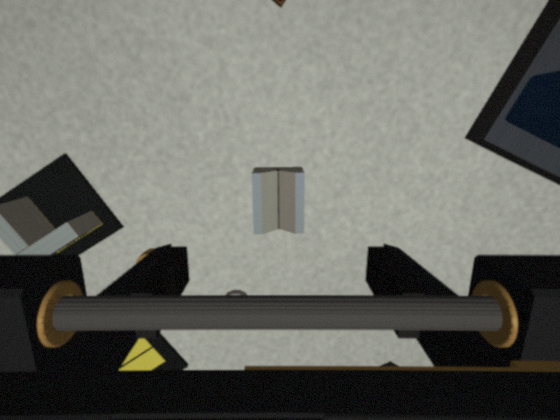

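The V-block's top spans columns 253–304 and rows 172–233, aligned with the jaws. The angle plate on its pad is visible at the left.

```bash
python3 - <<'E'
from h import *
m=ctrl.camera_model('wrist'); s=ctrl.sense(); a=np.radians(yaw())
M=np.array([[np.cos(a),np.sin(a)],[np.sin(a),-np.cos(a)]])
o=((world(m,[(253,172),(303.5,172),(304.5,233),(252,233)],.04)-s['position'])[:,:2]@M)*1000
print(o.round(1),o.mean(0))
E
python3 -m pendant '[{"travel":[0,0,0.6],"turn":[0,0,0],"fingers":1},{"travel":[0,0,1],"turn":[0,0,0],"fingers":1},{"travel":[0,0,1],"turn":[0,0,0],"fingers":1},{"travel":[0,0,1],"turn":[0,0,0],"fingers":1},{"travel":[0,0,0.9],"turn":[0,0,0],"fingers":1},{"travel":[0,0,0.5],"turn":[0,0,0],"fingers":1},{"travel":[0,0,0.35],"turn":[0,0,0],"fingers":1},{"travel":[0,0,0],"turn":[0,0,0],"fingers":1},{"travel":[0,0,0],"turn":[0,0,0],"fingers":0.5},{"travel":[0,0,0],"turn":[0,0,0],"fingers":0.5},{"travel":[0,0,0],"turn":[0,0,0],"fingers":0.4},{"travel":[0,0,0],"turn":[0,0,0],"fingers":0.3},{"travel":[0,0,0],"turn":[0,0,0],"fingers":0},{"travel":[0,0,0],"turn":[0,0,0],"fingers":0}]' 50
python3 - <<'E'
from h import *
togo([.373,.254,.13])
E
```

```text
[[ 27.8 -21.8]
 [ 27.9  21.8]
 [-27.8  24. ]
 [-27.9 -23.8]] [0.00270744 0.05333622]
time_s: 34.22
position: [0.6268, 0.2358, 0.0247]
eef_rot: [0.951, 0.309, 0.0, 0.0]
ft_force: [0.3, -1.3, 1.8]
gripper_width: 0.0455
finger_force: 49.9
t 34.23 yaw 36.0 q6 1.26 turn units 0.00 shift units before turn [-6.48 -5.47 -3.51] after turn [-6.48 -5.47 -3.51]
```

```bash
python3 -m pendant '[{"travel":[0,0,-0.5],"turn":[0,0,0],"fingers":0},{"travel":[0,0,-1],"turn":[0,0,0],"fingers":0},{"travel":[0,0,-1],"turn":[0,0,0],"fingers":0},{"travel":[0,0,-0.9],"turn":[0,0,0],"fingers":0},{"travel":[-0.81,-0.68,0],"turn":[0,0,0],"fingers":0},{"travel":[-0.81,-0.68,0],"turn":[0,0,0],"fingers":0},{"travel":[-0.81,-0.68,0],"turn":[0,0,0],"fingers":0},{"travel":[-0.81,-0.68,0],"turn":[0,0,0],"fingers":0},{"travel":[-0.81,-0.68,0],"turn":[0,0,0],"fingers":0},{"travel":[-0.81,-0.68,0],"turn":[0,0,0],"fingers":0},{"travel":[-0.81,-0.68,0],"turn":[0,0,0],"fingers":0},{"travel":[-0.81,-0.68,0],"turn":[0,0,0],"fingers":0}]'
python3 -m pendant '[{"travel":[0,0,0],"turn":[0,0,-0.97],"fingers":0},{"travel":[0,0,0],"turn":[0,0,-0.97],"fingers":0},{"travel":[0,0,0],"turn":[0,0,-0.97],"fingers":0},{"travel":[0,0,0],"turn":[0,0,-0.97],"fingers":0},{"travel":[0,0,0],"turn":[0,0,-0.97],"fingers":0},{"travel":[0,0,0],"turn":[0,0,-0.97],"fingers":0},{"travel":[0,0,0],"turn":[0,0,-0.97],"fingers":0},{"travel":[0,0,0],"turn":[0,0,-0.97],"fingers":0},{"travel":[0,0,0],"turn":[0,0,-0.97],"fingers":0},{"travel":[0,0,0],"turn":[0,0,-0.97],"fingers":0},{"travel":[0,0,0],"turn":[0,0,-0.97],"fingers":0},{"travel":[0,0,0],"turn":[0,0,-0.97],"fingers":0},{"travel":[0,0,0],"turn":[0,0,-0.97],"fingers":0},{"travel":[0,0,0],"turn":[0,0,-0.97],"fingers":0},{"travel":[0,0,0],"turn":[0,0,-0.97],"fingers":0},{"travel":[0,0,0],"turn":[0,0,-0.9],"fingers":0},{"travel":[0,0,0],"turn":[0,0,0],"fingers":0},{"travel":[0,0,0],"turn":[0,0,0],"fingers":0}]'
python3 - <<'E'
from h import *
im,m=grab('wrist','w10.png'); togo([.373,.254,.0287],159.7)
import pickle; print('blue',world(pickle.load(open('w1.pkl','rb')),[(128,218),(165,185),(165,220)],.04).round(3))
E
```

```text
time_s: 35.72
position: [0.3717, 0.2532, 0.1264]
eef_rot: [0.951, 0.309, -0.0, -0.0]
ft_force: [-0.6, -0.3, -3.2]
gripper_width: 0.0454
finger_force: 49.9
time_s: 37.98
position: [0.3731, 0.2533, 0.1265]
eef_rot: [0.178, 0.984, -0.0, -0.0]
ft_force: [-0.6, -0.1, -5.0]
gripper_width: 0.0457
finger_force: 49.9
t 38.02 yaw 159.5 q6 -0.67 turn units -0.02 shift units before turn [0.01 0.02 3.26] after turn [0.01 0.02 3.26]
blue [[0.296 0.15  0.04 ]
 [0.365 0.101 0.04 ]
 [0.308 0.092 0.04 ]]
```

View pics/w10.png

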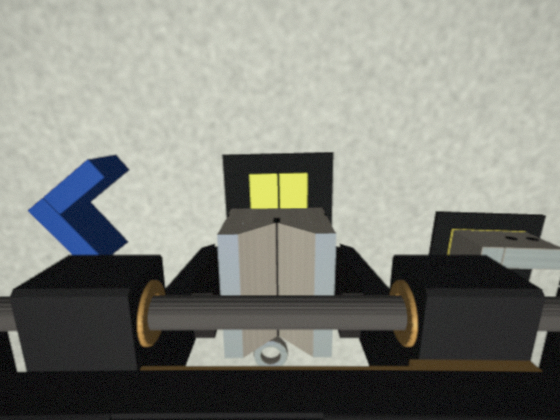

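The V-block (groove at column 277) is centred over the yellow (249–308, tip at row 174, line at column 278). The blue decoy and the angle plate are clear.

```bash
python3 - <<'E'
from h import *
m=ctrl.camera_model('wrist'); s=ctrl.sense(); a=np.radians(yaw())
M=np.array([[np.cos(a),np.sin(a)],[np.sin(a),-np.cos(a)]])
print((((world(m,[(278.5,174),(249,175),(307.5,173)],.004)-s['position'])[:,:2]@M)*1000).round(1).tolist())
E
python3 -m pendant '[{"travel":[0,0,0.8],"turn":[0,0,0],"fingers":0},{"travel":[0,0,0.8],"turn":[0,0,0],"fingers":0},{"travel":[0,0,0.7],"turn":[0,0,0],"fingers":0},{"travel":[0,0,0.5],"turn":[0,0,0],"fingers":0},{"travel":[0,0,0.25],"turn":[0,0,0],"fingers":0},{"travel":[0,0,0],"turn":[0,0,0],"fingers":0},{"travel":[0,0,0],"turn":[0,0,0],"fingers":0}]'
```

```text
[[28.7, 2.7], [27.9, -20.8], [29.5, 25.9]]
time_s: 38.9
position: [0.374, 0.2538, 0.0356]
eef_rot: [0.177, 0.984, 0.0, 0.001]
ft_force: [-0.3, 0.4, -4.7]
gripper_width: 0.0456
finger_force: 49.9
```

```bash
python3 -m pendant '[{"travel":[0.03,0.07,0.12],"turn":[0,0,0],"fingers":0},{"travel":[0,0,0.08],"turn":[0,0,0],"fingers":0},{"travel":[0,0,0.04],"turn":[0,0,0],"fingers":0},{"travel":[0,0,0],"turn":[0,0,0],"fingers":0},{"travel":[0,0,0],"turn":[0,0,0],"fingers":0}]'
```

```text
time_s: 39.52
position: [0.3734, 0.2559, 0.0287]
eef_rot: [0.177, 0.984, 0.0, -0.0]
ft_force: [-2.9, -1.9, 5.6]
gripper_width: 0.046
finger_force: 49.9
```

Contact is made. I'll release and back off.

```bash
python3 -m pendant '[{"travel":[0,0,0],"turn":[0,0,0],"fingers":0.7},{"travel":[0,0,0],"turn":[0,0,0],"fingers":1},{"travel":[0,0,0],"turn":[0,0,0],"fingers":1},{"travel":[0,0,-0.3],"turn":[0,0,0],"fingers":1},{"travel":[0,0,-1],"turn":[0,0,0],"fingers":1},{"travel":[0,0,-1],"turn":[0,0,0],"fingers":1},{"travel":[0,0,-1],"turn":[0,0,0],"fingers":1},{"travel":[0,0,-1],"turn":[0,0,0],"fingers":1},{"travel":[0,0,-1],"turn":[0,0,0],"fingers":1},{"travel":[0,0,-1],"turn":[0,0,0],"fingers":1},{"travel":[0,0,0],"turn":[0,0,0],"fingers":1},{"travel":[0,0,0],"turn":[0,0,0],"fingers":1}]'
python3 - <<'E'
from h import *
im,m=grab('scene')
f=lambda x,y:cv2.resize(im[y:y+66,x:x+88],(400,300),interpolation=cv2.INTER_CUBIC)
side,_=grab('side')
g=lambda x,y:cv2.resize(side[y:y+75,x:x+100],(400,300),interpolation=cv2.INTER_CUBIC)
cv2.imwrite('pics/fin.png',np.vstack([np.hstack([f(150,115),g(290,135)]),np.hstack([f(350,210),f(366,265)])])[:,:,::-1])
E
```

```text
time_s: 41.02
position: [0.3729, 0.2554, 0.2162]
eef_rot: [0.177, 0.984, -0.0, -0.0]
ft_force: [1.1, -0.1, -0.0]
gripper_width: 0.0882
finger_force: 0.0
```

View pics/fin.png

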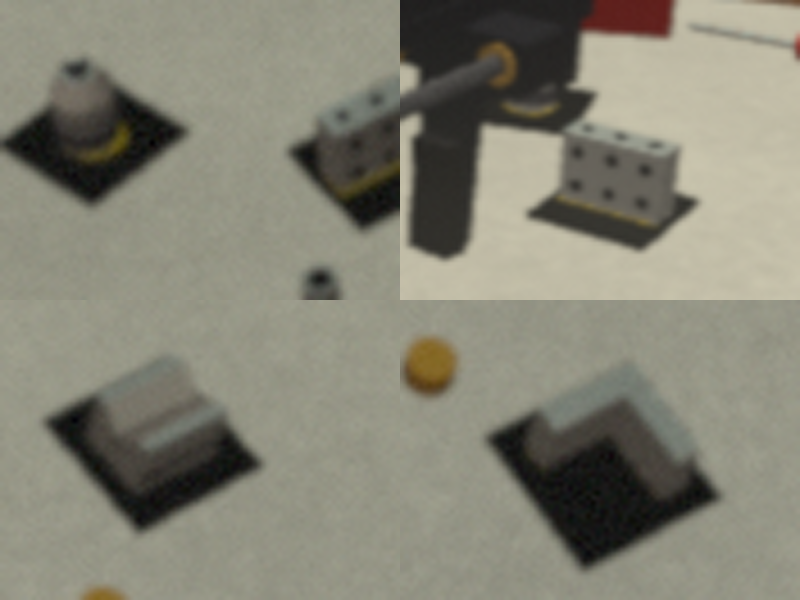

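The block, V-block and angle plate cover their silhouettes. The chuck shows a yellow crescent, so I'll measure it from above.

```bash
python3 -m pendant '[{"travel":[-0.56,-0.98,0],"turn":[0,0,0],"fingers":1},{"travel":[-0.56,-0.98,0],"turn":[0,0,0],"fingers":1},{"travel":[-0.56,-0.98,0],"turn":[0,0,0],"fingers":1},{"travel":[-0.56,-0.98,0],"turn":[0,0,0],"fingers":1},{"travel":[-0.56,-0.98,0],"turn":[0,0,0],"fingers":1},{"travel":[-0.56,-0.98,0],"turn":[0,0,0],"fingers":1},{"travel":[-0.56,-0.98,0],"turn":[0,0,0],"fingers":1},{"travel":[-0.56,-0.98,0],"turn":[0,0,0],"fingers":1},{"travel":[-0.56,-0.98,0],"turn":[0,0,0],"fingers":1},{"travel":[-0.56,-0.98,0],"turn":[0,0,0],"fingers":1},{"travel":[-0.56,-0.98,0],"turn":[0,0,0],"fingers":1},{"travel":[-0.56,-0.98,0],"turn":[0,0,0],"fingers":1},{"travel":[-0.56,-0.98,0],"turn":[0,0,0],"fingers":1},{"travel":[-0.56,-0.98,0],"turn":[0,0,0],"fingers":1},{"travel":[-0.56,-0.98,0],"turn":[0,0,0],"fingers":1},{"travel":[-0.56,-0.98,0],"turn":[0,0,0],"fingers":1},{"travel":[-0.56,-0.98,0],"turn":[0,0,0],"fingers":1},{"travel":[-0.56,-0.98,0],"turn":[0,0,0],"fingers":1},{"travel":[0,0,0],"turn":[0,0,0],"fingers":1},{"travel":[0,0,0],"turn":[0,0,0],"fingers":1}]'
python3 - <<'E'
from h import *
im,m=grab('wrist','w11.png'); np.save('w11.npy',im); import pickle; pickle.dump(m,open('w11.pkl','wb'))
u=pix(m,[.483,-.414,.03])[0].astype(int); print(u)
x,y=max(u[0]-75,0),max(u[1]-75,0); c=im[y:y+150,x:x+200]; print(x,y)
cv2.imwrite('pics/c11.png',cv2.resize(c,None,fx=4,fy=4,interpolation=cv2.INTER_CUBIC)[:,:,::-1])
E
```

```text
time_s: 43.62
position: [0.4719, -0.3447, 0.2153]
eef_rot: [0.177, 0.984, 0.001, -0.001]
ft_force: [-0.2, -0.0, 0.5]
gripper_width: 0.0879
finger_force: 0.0
[216 226]
141 151
```

View pics/c11.png

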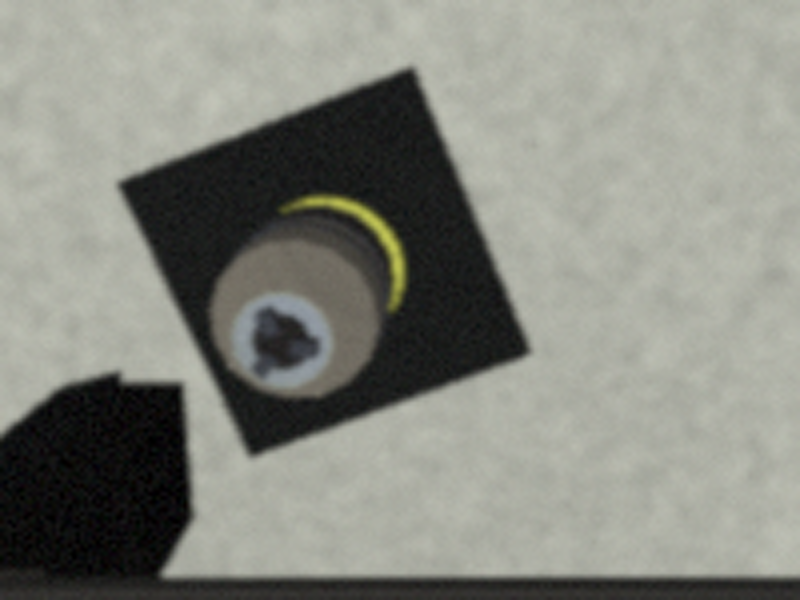

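The crescent is about 16 crop px wide, with the 88 mm pad spanning about 315 px. That makes the chuck about 4.5 mm off centre, well inside the 10 mm limit. I'll hand it in.

```bash
python3 -c "
from workcell import ctrl
print(ctrl.close_job())"
```

```text
the job is handed in; nothing more can be done
None
```

I handed the job in at about 44 s with all four pieces set down upright on their own pads: the chuck measured about 4.5 mm off centre, the others looked well aligned in the final pictures, and the jar was not touched; no judging result came back.

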